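# Load a new roll into the label holder

## Robot

A 7-joint arm with a two-finger parallel gripper is mounted at the origin on a cart in front of the work surface, level with it; the furniture and walls round the work are solid. World frame = base frame: x ahead of the robot, y to its left, z up, the work surface at z = 0. Lengths are in m, angles in rad, forces in N, time in s.
With the tool pointing down it reaches from about 0.425 to 1.025 m from the base axis. Payload 9.4 kg.
Tool frame: the origin (TCP) lies at the very end of the fingers, on their centre line; the grasp point (between the pads) lies 19 mm behind it; z points along the fingers, y is the line along which they close (so a half turn about z gives the same grasp; the last joint's range is limited). The gripper opens to 93 mm and grips with 3 to 60 N. Pads are 15 mm wide; open, the fingers measure 128 mm over their backs; the gripper's body (75 mm by 188 mm) begins 65 mm behind the grasp point.
Start: joints at [-1.336, 0.599, -0.003, 1.599, 0.002, 0.943, -0.08], TCP at [0.222, 0.69, 0.219] pointing down, gripper open.
Joint ranges: [-2.57, 2.57], [-0.35, 1.97], [-1.29, 1.29], [0.11, 2.56], [-1.05, 4.19], [0.11, 1.86], [-2.63, 2.63]. Speed limits (rad/s): [2.22, 2.22, 3.01, 3.01, 3.14, 3.14, 3.14].

## Interface

Orientations are given as a rotation vector (axis times angle).
In Python, from plant import r, capture, get_calibration gives the robot as it stands.
- The arm moves only by the shell command python3 -m jog 'ROWS' [OPENING] [FORCE]. ROWS is JSON, a list of rows, each an object with "xyz": the shift along the world's x, y, z in cm, a list of three; "rot": the turn, a rotation vector about the world's x, y, z in rad, a list of three. In form: [{"xyz": [x, y, z], "rot": [ax, ay, az]}, ...]. A call has 1 to 10 rows; each row shifts and turns the commanded pose from where the row before left it; what a row does not reach is not made up. A row lasts 1/12 s, in which the tool goes at most 41.7 mm and 7.16 degrees, less where a joint would pass 70% of its speed; a pose out of reach is approached as far as the arm can. A call with a gripper value outside its range is refused whole. OPENING is the gripper command: -1 is fully open, 1 is shut, values between are in proportion, set as the call begins (- or left out, the last holds). The fingers move at their own pace and stop on an object; FORCE is the grip in N (left out, the last holds). Time passes only in rows, so rows that do not move let the fingers close. It gives the time, the measured TCP pose, the force, the opening and the grip force at its end, in the units of the state.
- r.get_state(): the state, without advancing time (a new reading comes with each control period).
- capture(name): name is "scene" or "side" or "wrist"; returns (picture, depth): 384x512x3 uint8, red, green, blue; 384x512 float32, m along the optical axis (not along the pixel's ray), 0 where there is no reading.
- get_calibration(name): a dict with "K" (3x3 intrinsics, pixels), "R" (3x3) and "t" (3): a world point X has camera coordinates R X + t. Camera axes: x right, y down, z forward; pixel columns grow to the right and rows downward; lengths in m; the calibration is good to about 2 mm. The wrist camera is an equidistant fisheye: a pixel r from the principal point sees the ray r / f radians off the axis. A picture is of the moment at which its call begins: read the wrist's pose just before it. get_calibration takes no time and is no camera call; for the wrist camera it gives the pose at the moment of the call.
- r.hand_in(): hands the job in; it is judged then, once.
The state is a dict: "time": time; "joint_pos": joint angles; "dq": joint speeds; "joint_efforts": joint torques, N m; "eef_pos": TCP position; "tcp_rot": TCP orientation; "wrist_force": force on the tool from outside, world axes, zero at the start; "moment": the same for the moment, N m; "opening": finger opening in m; "grip_force": force on a finger pad.
Only numpy, scipy, OpenCV 4.12 (cv2) and the standard library are available. Lean on these libraries where they do the work, as an engineer would, in place of code of your own. Each camera call takes 0.05 s, during which the arm holds its last target. There are 200 camera calls.

## Task

Load the new roll of labels from the carton into the desktop label holder. Pull the holder's sprung carriage out by its black tab, by feel, as far as its stop, so that the catch holds it open, without dragging the holder along the worktop; lay the roll on the cradle rods between the two hubs. Then press the red thumb pad down and ease the carriage back in, never letting it snap shut, until both hubs are fully home in the roll's core and carry it, and leave the holder and the other things where they stand.

Things in the scene. Friction and masses are not known exactly. Their poses are not given: they have to be found in the camera images.
- label_holder: Label-roll holder, 2.7 kg: grey steel base 100 x 223 x 15 mm on rubber feet; slides on the worktop at some 20 N. Origin on its underside, below the centre of a seated roll; z up; y runs along the hub axis (x 0, z 56 mm) from the fixed hanger (y -33 to -25 mm, top 79 mm) towards the carriage and its stop; base y -51 to +172 mm. With a roll home on both hubs its axis is at z 55.3 mm, clear of the rods.
- carriage (a joint): Carriage slide, m: 0 fully in (start), grows along the holder's +y. A spring pulls it in: 3.9 N at 0 plus 80 N/m. It meets its stop, clamped where the last user left it, somewhere from 0.052 to 0.072: feel for it. Over the last 17 mm a hook climbs a ramp (2 to 4 N more); in the last 2 mm it drops in, and holds when let go. Roll fully home: 0.014. Uncaught it snaps in at 1 m/s; over 0.6 is a snap.
- pull_tab (a point): Centre of the top edge of the carriage's upright black tab: 10 mm thick along the holder's y, 30 mm wide along x, reaching from 24 to 80 mm above the worktop; grip it across its 10 mm in the upper 30 mm. Inward of it 48 mm are free, above the red pad, up to the moving hanger; outward nothing is higher than 34 mm.
- thumb_pad (a point): Top of the red catch-lever pad on the carriage, 38 mm above the worktop. Pad 26 mm wide along x, reaching 13 mm inward (-y) and 5 mm outward of this point; 11 mm outward is the flat inner face of the black tab. Pressed, it sinks 5 to 8 mm to a firm end (3 to 7 N) and frees the catch. A closed fingertip pressing close to the tab also holds the carriage back, as the spring brings the tab against it.
- catch_lever (a joint): Catch lever, rad: 0 at rest (hook down, catching), up to 0.42 with the red pad fully pressed; springs back by itself. 0.34 or more frees the catch; once the carriage has run 7 mm inward the pad need not be pressed any more.
- fixed_hub (a point): Hub axis at the face of the fixed hanger. The black hub points from here along the holder's +y: 24 mm thick for 3 mm, then a cone down to 14 mm at its tip, 13 mm from the face.
- moving_hub (a point): Hub axis at the inner face of the moving hanger (34 mm wide, 8 mm thick, top at 79 mm). The same hub points along the holder's -y, tip 13 mm from the face. With the carriage caught open the hub tips are 60 to 80 mm apart.
- cradle (a point): Middle between the two steel cradle rods on the base: rods 8 mm thick, along the holder's y from -24 to +66 mm, at x +-17 mm, their axes at this point's height (23.4 mm). A roll laid on them has its axis 54 mm above the worktop, 2 mm under the hub axis; the hub cones lift it. Nothing stands beside the rods above the base.
- label_roll: New roll of labels: white paper roll with a cardboard core and a small blue starter tab, 62 mm in diameter, 50 mm long, core hole 25.4 mm, about 0.15 kg. Origin at its centre; its axis is its own y, level; both ends are alike. It lies in one slot of the carton, its centre 36 mm above the worktop.
- carton: Low cardboard tray, 76 x 121 mm, walls 20 mm high and 3 mm thick, with two slots side by side along its y (low ridges on the floor keep rolls from rolling), slot centres at y +-29 mm; origin under its centre. One slot holds the new roll, the other the empty core; either may be either.
- empty_core: Core of the old roll: brown cardboard tube, 31 mm in diameter, 50 mm long, in the other slot of the carton. Origin at its centre. Not wanted.
- amber_vial: Amber vial with tablets, 36 mm in diameter, 84 mm high, standing; origin under its centre. Bystander.
- amber_jar: Wide amber jar with white lid, 68 mm in diameter, 92 mm high, standing on the worktop left of and behind the holder; origin under its centre. Bystander.
- blue_marker: Blue marker pen, 138 mm long, 14 mm thick, lying flat on the robot's side of the holder; origin under its middle. Bystander.
Not all that is in view belongs to the job. What is shaped like the label_roll but pink or turquoise is not meant.

How it is judged:
By the outcome, as a careful person would: the job done as asked, in the order asked, and still so for the second after the job is handed in, with the robot touching nothing.
It also fails if it takes over 67 s, if anything falls off the work surface, if the arm or the gripper's body presses on something with over 40 N, if the wrist force passes 120 N, or if a joint passes its speed limit or range.

## Working session

There is one attempt and no reset: what is moved stays moved. The work goes in short steps, Python scripts to look and compute and a shell command to move; the robot and the scene stay as the last step left them, time stands still between calls to the robot, and variables do not carry over. Pictures are saved under pics/ and viewed, at most 10 in all, crops included, and the job is handed in when it is done.

```bash
ls; mkdir -p pics
python3 - <<'E'
from plant import r,capture,get_calibration
import cv2,numpy as np
for n in ("scene","side"):
    p,d=capture(n); cv2.imwrite(f"pics/{n}0.png",p[:,:,::-1]); np.save(f"pics/{n}0.npy",d)
    c=get_calibration(n); print(n,c["K"],-np.array(c["R"]).T@c["t"])
print(r.get_state())
E
```

```text
pics
scene [[414.38336723   0.         255.61606686]
 [  0.         414.38336723 193.55122973]
 [  0.           0.           1.        ]] [-0.27652135 -0.5159934   0.79567166]
side [[454.73243179   0.         260.53701789]
 [  0.         454.73243179 191.87054334]
 [  0.           0.           1.        ]] [ 0.59941712 -0.91638705  0.70183127]
{'time': 0.1, 'joint_pos': array([-1.33568877,  0.60007219, -0.002537  ,  1.60005776,  0.00180385,
        0.94291272, -0.07980193]), 'dq': array([-3.29962969e-05, -1.66467239e-03,  9.55705448e-04, -2.51459642e-03,
        3.54056196e-04,  3.67082810e-04,  6.59361905e-04]), 'joint_efforts': array([ 5.40059555e-03, -7.66559744e+01,  1.50238976e+00, -2.52936780e+01,
       -5.22941840e-02,  1.36049560e-02,  4.59914133e-05]), 'eef_pos': array([0.22229661, 0.68960716, 0.21782405]), 'tcp_rot': array([-4.87708068e-01, -3.10341896e+00,  2.27056676e-03]), 'wrist_force': array([ 0.31789963, -0.7377895 ,  0.74249132]), 'moment': array([-0.02739698, -0.07838637, -0.02403106]), 'grip_force': 0.0, 'opening': 0.09315253401677857}
```

View pics/scene0.png

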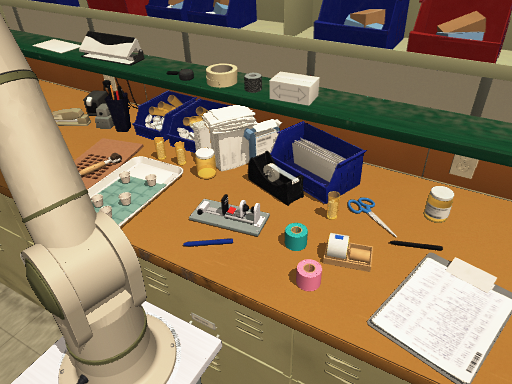

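View pics/side0.png

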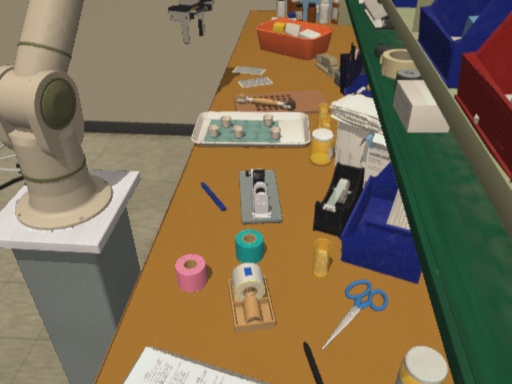

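Scene: candidates for the roll are white with blue tab (339,246), turquoise (296,237), pink (309,275) and tape on the shelf (222,75). I choose the white one in the carton, and check it in one close crop alongside the holder (230,215).

```bash
cat > h.py <<'E'
import numpy as np,cv2
from plant import r,capture,get_calibration
def onz(name,u,v,z,c=None):
    "world point on the plane z seen at pixel u,v"
    c=c or get_calibration(name);K,R,t=(np.array(c[k]) for k in("K","R","t"))
    if name=="wrist":
        dx,dy=(u-K[0,2])/K[0,0],(v-K[1,2])/K[1,1];th=np.hypot(dx,dy)+1e-12
        d=np.array([dx/th*np.sin(th),dy/th*np.sin(th),np.cos(th)])
    else: d=np.linalg.inv(K)@[u,v,1]
    C=-R.T@t;w=R.T@d
    return C+w*(z-C[2])/w[2]
def proj(name,P,c=None):
    c=c or get_calibration(name);K,R,t=(np.array(c[k]) for k in("K","R","t"))
    X=R@np.array(P)+t
    if name=="wrist":
        th=np.arctan2(np.hypot(X[0],X[1]),X[2]);n=X[:2]/np.hypot(X[0],X[1])
        return np.array([K[0,2]+K[0,0]*th*n[0],K[1,2]+K[1,1]*th*n[1]])
    return (K@X/X[2])[:2]
E
python3 - <<'E'
import cv2,numpy as np
a=cv2.imread("pics/scene0.png");b=cv2.imread("pics/side0.png")
def crop(i,x,y,w,h,s): return cv2.resize(i[y:y+h,x:x+w],None,fx=s,fy=s,interpolation=cv2.INTER_CUBIC)
A=crop(a,185,185,100,60,4);B=crop(a,310,225,100,60,4)
C=crop(b,225,160,100,75,4);D=crop(b,215,255,100,75,4)
cv2.imwrite("pics/c1.png",np.vstack([np.hstack([A,B]),np.hstack([C,D])]))
E
```

```text
(no output)
```

View pics/c1.png

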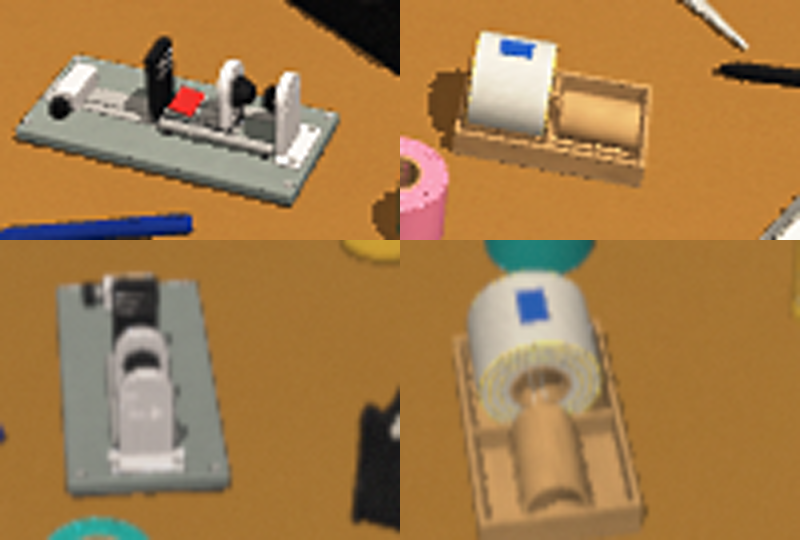

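The crop confirms the white roll with blue starter tab in the carton's left slot. Its axis runs along the slot row, with the brown core beside it. The holder's tab is on the left (world +y) side.

Run:
```python
from h import *
A=lambda u,v:(185+u/4,185+v/4);B=lambda u,v:(310+(u-400)/4,225+v/4)
C=lambda u,v:(225+u/4,160+(v-240)/4);D=lambda u,v:(215+(u-400)/4,255+(v-240)/4)
def show(n,f,pts,z):
    P=np.array([onz(n,*f(*p),z) for p in pts]);print(n,z,P[:,:2].round(4).tolist(),P.mean(0)[:2].round(4))
    return P
H1=show("scene",A,[(290,195),(338,112),(80,57),(18,130)],.015)
H2=show("side",C,[(70,485),(228,483),(193,282),(58,285)],.015)
for P in(H1,H2):
    d=(P[3]+P[2]-P[0]-P[1])/2;print("len",np.linalg.norm(d),"yaw of +y",np.degrees(np.arctan2(d[1],d[0]))-90)
show("scene",A,[(162,40)],.08) # tab top
show("side",C,[(133,278)],.08)
K1=show("scene",B,[(455,140),(640,165),(650,85)],.02)
K2=show("side",D,[(480,530),(640,512),(595,320),(455,340)],.02)
d=K1[0]-K1[1];print(np.linalg.norm(d),np.degrees(np.arctan2(d[1],d[0]))-90)
d=(K2[3]+K2[2]-K2[0]-K2[1])/2;print(np.linalg.norm(d),np.degrees(np.arctan2(d[1],d[0]))-90)
# cloud of both
for n in("scene","side"):
    d=np.load(f"pics/{n}0.npy");c=get_calibration(n);K,R,t=(np.array(c[k]) for k in("K","R","t"))
    v,u=np.mgrid[:384,:512];X=np.stack([(u-K[0,2])/K[0,0]*d,(v-K[1,2])/K[1,1]*d,d],-1).reshape(-1,3)
    W=(X-t)@R; W=W[d.ravel()>0]
    np.save(f"pics/{n}W.npy",W)
    m=(abs(W[:,0]-K2.mean(0)[0])<.06)&(abs(W[:,1]-K2.mean(0)[1])<.09)&(W[:,2]>.055)
    print(n,m.sum(),W[m].min(0),W[m].max(0),W[m].mean(0))
    m=(abs(W[:,0]-H2.mean(0)[0])<.06)&(abs(W[:,1]-H2.mean(0)[1])<.12)&(W[:,2]>.05)
    q=W[m];q=q[q[:,1].argsort()];print(q[::max(1,len(q)//20)].round(3).tolist())
s=r.get_state();print(get_calibration("wrist"))
```

```text
scene 0.015 [[0.4728, -0.0639], [0.5705, -0.049], [0.5341, 0.1623], [0.4383, 0.1499]] [0.5039 0.0498]
side 0.015 [[0.4788, -0.0709], [0.5733, -0.0617], [0.5382, 0.1611], [0.4441, 0.1501]] [0.5086 0.0446]
len 0.21546913850766145 yaw of +y 9.481554660944639
len 0.22459045924246474 yaw of +y 8.934510613579675
scene 0.08 [[0.512, 0.0651]] [0.512  0.0651]
side 0.08 [[0.5055, 0.061]] [0.5055 0.061 ]
scene 0.02 [[0.4624, -0.2679], [0.4983, -0.3786], [0.5724, -0.3618]] [ 0.511  -0.3361]
side 0.02 [[0.5024, -0.3854], [0.5748, -0.3694], [0.5443, -0.2493], [0.4741, -0.269]] [ 0.5239 -0.3183]
0.1163536682206716 17.95948394266526
0.12191557235498125 13.940007983499228
scene 246 [ 0.48466869 -0.31311364  0.05509374] [ 0.53991896 -0.25796456  0.06950155] [ 0.5062019  -0.28611666  0.06287732]
[[0.506, -0.041, 0.051], [0.515, -0.039, 0.076], [0.51, -0.038, 0.057], [0.514, -0.037, 0.076], [0.527, -0.035, 0.073], [0.502, -0.033, 0.061], [0.51, -0.025, 0.052], [0.516, -0.009, 0.064], [0.506, -0.004, 0.058], [0.507, -0.001, 0.068], [0.501, 0.003, 0.062], [0.505, 0.004, 0.074], [0.507, 0.006, 0.065], [0.5
[... 448 characters left out ...]
, -0.036, 0.076], [0.533, -0.034, 0.072], [0.508, -0.005, 0.059], [0.52, -0.0, 0.065], [0.508, 0.002, 0.066], [0.512, 0.003, 0.072], [0.512, 0.005, 0.067], [0.497, 0.007, 0.056], [0.529, 0.011, 0.058], [0.502, 0.057, 0.063], [0.492, 0.059, 0.058], [0.518, 0.06, 0.074], [0.51, 0.061, 0.07], [0.515, 0.062, 0.069], [0.52, 0.065, 0.062]]
{'K': array([[297.31863964,   0.        , 255.99380391],
       [  0.        , 297.31863964, 191.39774805],
       [  0.        ,   0.        ,   1.        ]]), 'R': array([[ 0.30593355,  0.95205073, -0.00202058],
       [ 0.91735181, -0.29421424,  0.26814853],
       [ 0.25469652, -0.08388921, -0.96337546]]), 't': array([-0.72410934, -0.03264261,  0.3909424 ])}
```

```bash
R='{"xyz":[1.41,-3.13,-0.2],"rot":[0,0,0.0234]}'; true
python3 -m jog '[{"xyz":[1.41,-3.13,-0.2],"rot":[0,0,0.0234]},{"xyz":[1.41,-3.13,-0.2],"rot":[0,0,0.0234]},{"xyz":[1.41,-3.13,-0.2],"rot":[0,0,0.0234]},{"xyz":[1.41,-3.13,-0.2],"rot":[0,0,0.0234]},{"xyz":[1.41,-3.13,-0.2],"rot":[0,0,0.0234]},{"xyz":[1.41,-3.13,-0.2],"rot":[0,0,0.0234]},{"xyz":[1.41,-3.13,-0.2],"rot":[0,0,0.0234]},{"xyz":[1.41,-3.13,-0.2],"rot":[0,0,0.0234]},{"xyz":[1.41,-3.13,-0.2],"rot":[0,0,0.0234]},{"xyz":[1.41,-3.13,-0.2],"rot":[0,0,0.0234]}]' -0.08 20
python3 -m jog '[{"xyz":[1.41,-3.13,-0.2],"rot":[0,0,0.0234]},{"xyz":[1.41,-3.13,-0.2],"rot":[0,0,0.0234]},{"xyz":[1.41,-3.13,-0.2],"rot":[0,0,0.0234]},{"xyz":[1.41,-3.13,-0.2],"rot":[0,0,0.0234]},{"xyz":[1.41,-3.13,-0.2],"rot":[0,0,0.0234]},{"xyz":[1.41,-3.13,-0.2],"rot":[0,0,0.0234]},{"xyz":[1.41,-3.13,-0.2],"rot":[0,0,0.0234]},{"xyz":[1.41,-3.13,-0.2],"rot":[0,0,0.0234]},{"xyz":[1.41,-3.13,-0.2],"rot":[0,0,0.0234]},{"xyz":[1.41,-3.13,-0.2],"rot":[0,0,0.0234]}]'
python3 -m jog '[{"xyz":[0,0,0],"rot":[0,0,0]},{"xyz":[0,0,0],"rot":[0,0,0]}]'
python3 - <<'E'
from h import *
s=r.get_state();c=get_calibration("wrist");p,d=capture("wrist");cv2.imwrite("pics/w1.png",cv2.resize(p[:,:,::-1],None,fx=1.56,fy=1.56,interpolation=cv2.INTER_CUBIC))
import pickle;pickle.dump(c,open("pics/w1.pkl","wb"));np.save("pics/w1.npy",d)
print(s["time"],s["eef_pos"],s["tcp_rot"],s["joint_pos"])
E
```

```text
time: 0.93
eef_pos: [0.3637, 0.3753, 0.1984]
tcp_rot: [-0.12, -3.139, 0.001]
wrist_force: [1.5, 0.9, -0.2]
opening: 0.0509
grip_force: 0.0
time: 1.77
eef_pos: [0.5047, 0.0623, 0.1784]
tcp_rot: [0.247, -3.132, 0.0]
wrist_force: [0.2, 1.0, -0.2]
opening: 0.0502
grip_force: 0.0
time: 1.93
eef_pos: [0.5047, 0.0619, 0.1782]
tcp_rot: [0.238, -3.132, 0.001]
wrist_force: [-0.1, 0.3, 0.2]
opening: 0.0503
grip_force: 0.0
1.9333 [0.50473095 0.06185025 0.17824392] [ 2.37900306e-01 -3.13199696e+00  6.84648071e-04] [-0.14918478  0.40155624 -0.11394718  2.12524091  0.07721212  0.61918266
  1.40533541]
```

View pics/w1.png

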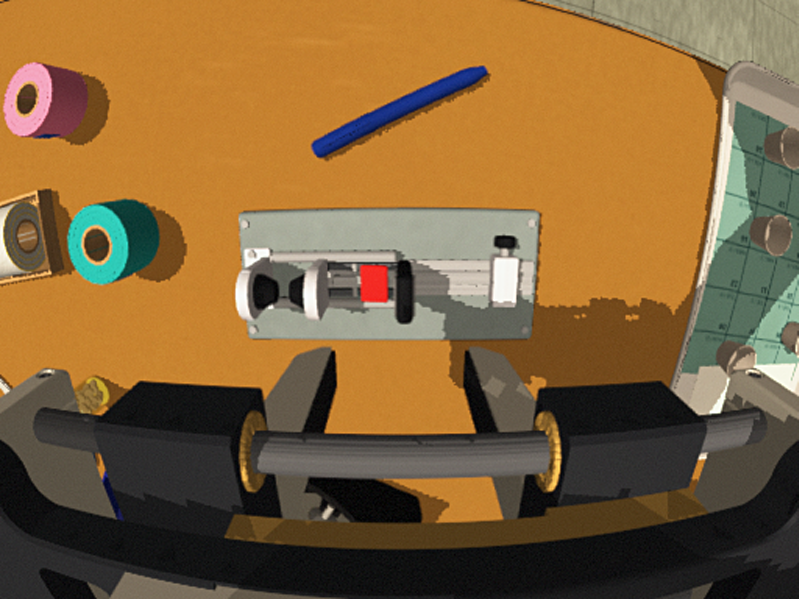

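Wrist view: holder base corners (240,211), (540,210), (533,340), (247,338). The black tab spans (404,262)–(404,322) and the red pad is at (374,283).

Run:
```python
from h import *
import pickle
c=pickle.load(open("pics/w1.pkl","rb"));q=lambda u,v,z:onz("wrist",u/1.5609,v/1.5625,z,c)
P=np.array([q(*p,.015) for p in[(240,211),(540,210),(533,340),(247,338)]]);print(P.round(4))
d=(P[1]+P[2]-P[0]-P[3])/2;print("len",np.linalg.norm(d),"yaw",np.degrees(np.arctan2(d[1],d[0]))-90,P.mean(0))
print("tab",q(404,262,.08),q(404,322,.08),"mid")
print("pad",q(374,283,.038))
d=np.load("pics/w1.npy");
K,R,t=(np.array(c[k]) for k in("K","R","t"))
v,u=np.mgrid[:384,:512];dx,dy=(u-K[0,2])/K[0,0],(v-K[1,2])/K[1,1];th=np.hypot(dx,dy)+1e-9;k=np.tan(th)/th
W=((np.stack([dx*k*d,dy*k*d,d],-1)-t)@R)
m=(d>0)&(W[...,2]>.074)&(W[...,2]<.083)&(abs(W[...,0]-.505)<.04)&(abs(W[...,1]-.06)<.015);w=W[m]
print(m.sum(),w.min(0),w.max(0),np.median(w,0))
s=r.get_state();from scipy.spatial.transform import Rotation as Ro
print(Ro.from_rotvec(s["tcp_rot"]).as_matrix()[:,1])
```

```text
[[ 0.4734 -0.0621  0.015 ]
 [ 0.4399  0.1552  0.015 ]
 [ 0.5389  0.1719  0.015 ]
 [ 0.5715 -0.0494  0.015 ]]
len 0.22180055993623074 yaw 8.57560643269305 [0.50590543 0.05388514 0.015     ]
tab [0.48174357 0.06062721 0.08      ] [0.517839   0.06626106 0.08      ] mid
pad [0.50711656 0.0443273  0.038     ]
311 [0.49017783 0.05719608 0.07404931] [0.5193508  0.07004241 0.08131457] [0.50413165 0.06372381 0.07940044]
[-1.53466228e-01  9.88153876e-01  1.87620225e-04]
```

```bash
python3 -m jog '[{"xyz":[0,0.15,-2],"rot":[0,0,0]},{"xyz":[0,0,-2],"rot":[0,0,0]},{"xyz":[0,0,-2],"rot":[0,0,0]},{"xyz":[0,0,-2],"rot":[0,0,0]},{"xyz":[0,0,-2],"rot":[0,0,0]},{"xyz":[0,0,-1.5],"rot":[0,0,0]},{"xyz":[0,0,-1],"rot":[0,0,0]},{"xyz":[0,0,-0.4],"rot":[0,0,0]},{"xyz":[0,0,0],"rot":[0,0,0]},{"xyz":[0,0,0],"rot":[0,0,0]}]'
python3 -m jog '[{"xyz":[0,0,0],"rot":[0,0,0]},{"xyz":[0,0,0],"rot":[0,0,0]},{"xyz":[0,0,0],"rot":[0,0,0]},{"xyz":[0,0,0],"rot":[0,0,0]}]' 0.6 20
python3 -m jog '[{"xyz":[0,0,0],"rot":[0,0,0]},{"xyz":[0,0,0],"rot":[0,0,0]},{"xyz":[0,0,0],"rot":[0,0,0]},{"xyz":[0,0,0],"rot":[0,0,0]}]' 1 20
```

```text
time: 2.82
eef_pos: [0.5044, 0.0662, 0.05]
tcp_rot: [-0.247, 3.132, 0.0]
wrist_force: [0.6, 0.7, 0.0]
opening: 0.0504
grip_force: 0.0
time: 3.15
eef_pos: [0.5047, 0.0655, 0.0501]
tcp_rot: [-0.245, 3.131, 0.0]
wrist_force: [-0.5, 0.2, 0.3]
opening: 0.0285
grip_force: 0.0
time: 3.48
eef_pos: [0.5046, 0.0649, 0.0497]
tcp_rot: [-0.244, 3.132, -0.001]
wrist_force: [0.9, -3.2, 2.6]
opening: 0.0099
grip_force: 20.0
```

```bash
python3 -m jog '[{"xyz":[-0.06,0.4,0],"rot":[0,0,0]},{"xyz":[-0.06,0.4,0],"rot":[0,0,0]},{"xyz":[-0.06,0.4,0],"rot":[0,0,0]},{"xyz":[-0.06,0.4,0],"rot":[0,0,0]},{"xyz":[-0.06,0.4,0],"rot":[0,0,0]}]'
python3 -m jog '[{"xyz":[-0.06,0.4,0],"rot":[0,0,0]},{"xyz":[-0.06,0.4,0],"rot":[0,0,0]},{"xyz":[-0.06,0.4,0],"rot":[0,0,0]},{"xyz":[-0.06,0.4,0],"rot":[0,0,0]},{"xyz":[-0.03,0.2,0],"rot":[0,0,0]},{"xyz":[0,0,0],"rot":[0,0,0]}]'
python3 -m jog '[{"xyz":[-0.03,0.2,0],"rot":[0,0,0]},{"xyz":[-0.03,0.2,0],"rot":[0,0,0]},{"xyz":[-0.03,0.2,0],"rot":[0,0,0]},{"xyz":[0,0,0],"rot":[0,0,0]}]'
python3 -m jog '[{"xyz":[-0.03,0.2,0],"rot":[0,0,0]},{"xyz":[-0.03,0.2,0],"rot":[0,0,0]},{"xyz":[0,0,0],"rot":[0,0,0]}]'
```

```text
time: 3.9
eef_pos: [0.5015, 0.0846, 0.0497]
tcp_rot: [0.243, -3.132, 0.002]
wrist_force: [0.5, -5.6, 2.3]
opening: 0.0099
grip_force: 20.0
time: 4.4
eef_pos: [0.4988, 0.1025, 0.0497]
tcp_rot: [0.243, -3.132, 0.002]
wrist_force: [-0.2, -7.1, 3.5]
opening: 0.0097
grip_force: 20.0
time: 4.73
eef_pos: [0.4979, 0.1079, 0.0497]
tcp_rot: [0.242, -3.132, 0.003]
wrist_force: [0.7, -7.2, 2.8]
opening: 0.0097
grip_force: 20.0
time: 4.98
eef_pos: [0.4973, 0.1115, 0.0497]
tcp_rot: [0.242, -3.132, 0.003]
wrist_force: [1.5, -8.1, 3.1]
opening: 0.0101
grip_force: 20.0
```

```bash
python3 -m jog '[{"xyz":[-0.03,0.2,0],"rot":[0,0,0]},{"xyz":[0,0,0],"rot":[0,0,0]}]' | grep -E "eef|force: \["
python3 -m jog '[{"xyz":[-0.015,0.1,0],"rot":[0,0,0]},{"xyz":[0,0,0],"rot":[0,0,0]}]' | grep -E "eef|force: \["
python3 -m jog '[{"xyz":[-0.015,0.1,0],"rot":[0,0,0]},{"xyz":[0,0,0],"rot":[0,0,0]}]' | grep -E "eef|force: \["
python3 -m jog '[{"xyz":[-0.015,0.1,0],"rot":[0,0,0]},{"xyz":[0,0,0],"rot":[0,0,0]}]' | grep -E "eef|force: \["
```

```text
eef_pos: [0.497, 0.1137, 0.0497]
wrist_force: [1.4, -8.3, 2.6]
eef_pos: [0.4969, 0.1145, 0.0497]
wrist_force: [1.6, -7.7, 2.4]
eef_pos: [0.4967, 0.1154, 0.0497]
wrist_force: [2.2, -8.1, 2.5]
eef_pos: [0.4966, 0.1165, 0.0497]
wrist_force: [1.3, -8.9, 3.7]
```

```bash
for i in 1; do python3 -m jog '[{"xyz":[-0.015,0.1,0],"rot":[0,0,0]},{"xyz":[-0.015,0.1,0],"rot":[0,0,0]},{"xyz":[0,0,0],"rot":[0,0,0]}]' | grep -E "eef|force: \["; done
python3 -m jog '[{"xyz":[-0.015,0.1,0],"rot":[0,0,0]},{"xyz":[0,0,0],"rot":[0,0,0]}]' | grep -E "eef|force: \["
python3 -m jog '[{"xyz":[-0.015,0.1,0],"rot":[0,0,0]},{"xyz":[0,0,0],"rot":[0,0,0]}]' | grep -E "eef|force: \["
python3 -m jog '[{"xyz":[-0.015,0.1,0],"rot":[0,0,0]},{"xyz":[0,0,0],"rot":[0,0,0]}]' | grep -E "eef|force: \["
```

```text
eef_pos: [0.4962, 0.1186, 0.0497]
wrist_force: [1.5, -8.8, 2.8]
eef_pos: [0.4961, 0.1196, 0.0497]
wrist_force: [1.3, -7.8, 2.3]
eef_pos: [0.4959, 0.1206, 0.0496]
wrist_force: [1.9, -7.5, 2.7]
eef_pos: [0.4958, 0.1213, 0.0497]
wrist_force: [1.4, -8.5, 2.6]
```

```bash
python3 -m jog '[{"xyz":[-0.015,0.1,0],"rot":[0,0,0]},{"xyz":[0,0,0],"rot":[0,0,0]}]' | grep -E "eef|force: \["
python3 -m jog '[{"xyz":[-0.015,0.1,0],"rot":[0,0,0]},{"xyz":[0,0,0],"rot":[0,0,0]}]' | grep -E "eef|force: \["
python3 -m jog '[{"xyz":[-0.015,0.1,0],"rot":[0,0,0]},{"xyz":[0,0,0],"rot":[0,0,0]}]' | grep -E "eef|force: \["
python3 -m jog '[{"xyz":[-0.015,0.1,0],"rot":[0,0,0]},{"xyz":[0,0,0],"rot":[0,0,0]}]' | grep -E "eef|force: \["
```

```text
eef_pos: [0.4958, 0.1214, 0.0496]
wrist_force: [3.1, -12.1, 2.6]
eef_pos: [0.4958, 0.1214, 0.0496]
wrist_force: [3.9, -16.2, 3.2]
eef_pos: [0.4957, 0.1218, 0.0496]
wrist_force: [3.9, -18.2, 3.6]
eef_pos: [0.4955, 0.1226, 0.0496]
wrist_force: [4.1, -18.2, 3.3]
```

```bash
python3 -m jog '[{"xyz":[0.03,-0.2,0],"rot":[0,0,0]},{"xyz":[0,0,0],"rot":[0,0,0]}]' | grep -E "eef|force: \["
python3 -m jog '[{"xyz":[0.03,-0.2,0],"rot":[0,0,0]},{"xyz":[0,0,0],"rot":[0,0,0]}]' | grep -E "eef|force: \["
python3 -m jog '[{"xyz":[0.015,-0.1,0],"rot":[0,0,0]},{"xyz":[0,0,0],"rot":[0,0,0]}]' | grep -E "eef|force: \["
```

```text
eef_pos: [0.4955, 0.1225, 0.0496]
wrist_force: [3.2, -13.2, 2.4]
eef_pos: [0.4958, 0.121, 0.0497]
wrist_force: [1.8, -8.0, 4.0]
eef_pos: [0.4959, 0.1205, 0.0497]
wrist_force: [1.2, -9.2, 2.5]
```

```bash
python3 -m jog '[{"xyz":[0.015,-0.1,0],"rot":[0,0,0]},{"xyz":[0,0,0],"rot":[0,0,0]}]' | grep -E "eef|force: \["
python3 -m jog '[{"xyz":[0.015,-0.1,0],"rot":[0,0,0]},{"xyz":[0,0,0],"rot":[0,0,0]}]' | grep -E "eef|force: \["
```

```text
eef_pos: [0.4959, 0.1204, 0.0497]
wrist_force: [0.1, -6.3, 3.1]
eef_pos: [0.4959, 0.1203, 0.0497]
wrist_force: [-1.1, -4.4, 4.7]
```

```bash
python3 -m jog '[{"xyz":[0.015,-0.1,0],"rot":[0,0,0]},{"xyz":[0,0,0],"rot":[0,0,0]}]' | grep -E "eef|force: \["
python3 -m jog '[{"xyz":[0,0,0],"rot":[0,0,0]},{"xyz":[0,0,0],"rot":[0,0,0]},{"xyz":[0,0,0],"rot":[0,0,0]},{"xyz":[0,0,0],"rot":[0,0,0]}]' 0.3
python3 -m jog '[{"xyz":[0,0,2],"rot":[0,0,0]},{"xyz":[0,0,3],"rot":[0,0,0]},{"xyz":[0,0,3],"rot":[0,0,0]},{"xyz":[0,0,3],"rot":[0,0,0]},{"xyz":[0,0,2],"rot":[0,0,0]},{"xyz":[0,0,0],"rot":[0,0,0]}]' -0.05
python3 - <<'E'
from h import *
import pickle
s=r.get_state();c=get_calibration("wrist");p,d=capture("wrist");cv2.imwrite("pics/w2.png",cv2.resize(p[:,:,::-1],None,fx=1.5625,fy=1.5625,interpolation=cv2.INTER_CUBIC))
pickle.dump(c,open("pics/w2.pkl","wb"));np.save("pics/w2.npy",d)
print(s["time"],s["eef_pos"])
E
```

```text
eef_pos: [0.4959, 0.1202, 0.0497]
wrist_force: [-1.8, 0.8, 4.8]
time: 8.4
eef_pos: [0.4964, 0.1197, 0.0495]
tcp_rot: [-0.245, 3.132, 0.0]
wrist_force: [-0.2, -0.1, 0.2]
opening: 0.0301
grip_force: 0.0
time: 8.9
eef_pos: [0.4982, 0.1201, 0.1834]
tcp_rot: [-0.244, 3.126, 0.002]
wrist_force: [0.0, -0.3, -1.1]
opening: 0.0487
grip_force: 0.0
8.9 [0.49819358 0.12008193 0.18341604]
```

View pics/w2.png

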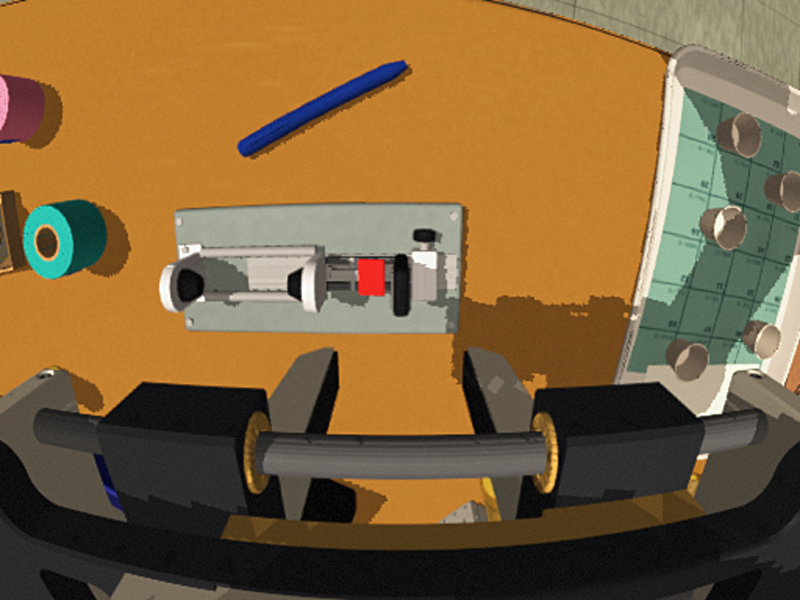

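Carriage is caught open: moving hanger (314,279), fixed hanger (182,283), pad (371,278), tab (401,285).

Run:
```python
from h import *
import pickle
for f in("w1","w2"):
    c=pickle.load(open(f"pics/{f}.pkl","rb"));d=np.load(f"pics/{f}.npy")
    K,R,t=(np.array(c[k]) for k in("K","R","t"))
    v,u=np.mgrid[:384,:512];dx,dy=(u-K[0,2])/K[0,0],(v-K[1,2])/K[1,1];th=np.hypot(dx,dy)+1e-9;k=np.tan(th)/th
    W=((np.stack([dx*k*d,dy*k*d,d],-1)-t)@R)
    a=np.radians(8.7);ey=np.array([-np.sin(a),np.cos(a)]);ex=np.array([np.cos(a),np.sin(a)])
    X,Y=(W[...,:2]-[.506,.0])@ex,(W[...,:2]-[.506,0])@ey
    m=(d>0)&(W[...,2]>.074)&(W[...,2]<.083)&(abs(X)<.03)&(Y>-.08)&(Y<.2)
    h,e=np.histogram(Y[m],np.arange(-.08,.2,.004));print(f,[(round(b,3),n) for b,n in zip(e,h) if n>3])
    for lo,hi in((-.07,-.02),(-.02,.03),(.03,.1),(.1,.16)):
        s=m&(Y>lo)&(Y<hi)
        if s.sum()>10: print(lo,"Y",np.percentile(Y[s],[2,50,98]).round(4),"X",np.percentile(X[s],[2,50,98]).round(4))
    b=(d>0)&(abs(W[...,2]-.015)<.003)&(abs(X)<.08)&(Y>-.09)&(Y<.2)
    print("base Y",np.percentile(Y[b],[.5,99.5]),"X",np.percentile(X[b],[.5,99.5]))
c=pickle.load(open("pics/w2.pkl","rb"));q=lambda u,v,z:onz("wrist",u/1.5625,v/1.5625,z,c)
P=np.array([q(*p,.015) for p in[(176,211),(463,204),(456,332),(188,331)]]);print(P.round(4),P.mean(0))
d=(P[1]+P[2]-P[0]-P[3])/2;print(np.degrees(np.arctan2(d[1],d[0]))-90)
for n in("scene","side"):
    W=np.load(f"pics/{n}W.npy");m=(abs(W[:,0]-.515)<.05)&(abs(W[:,1]+.287)<.05)&(W[:,2]>.04);w=W[m]
    ws=w[w[:,2]>.064];print(n,"roll top",ws.mean(0),len(ws)); 
    # fit cylinder: yaw,x0,y-extent
    from scipy.optimize import least_squares
    f=lambda p:np.hypot((w[:,0]-p[0])*np.cos(p[1])+(w[:,1]+.287)*np.sin(p[1]),w[:,2]-.036)-.031
    o=least_squares(f,[.512,.26],loss="soft_l1",f_scale=.002);y=-(w[:,0]-o.x[0])*np.sin(o.x[1])+(w[:,1]+.287)*np.cos(o.x[1])
    print(o.x[0],np.degrees(o.x[1]),np.percentile(y,[1,99]))
```

```text
w1 [(np.float64(-0.044), np.int64(19)), (np.float64(-0.04), np.int64(87)), (np.float64(-0.036), np.int64(85)), (np.float64(0.0), np.int64(35)), (np.float64(0.004), np.int64(95)), (np.float64(0.008), np.int64(79)), (np.float64(0.056), np.int64(31)), (np.float64(0.06), np.int64(158)), (np.float64(0.064), np.int64(121))]
-0.07 Y [-0.0408 -0.0366 -0.033 ] X [-0.0023  0.0078  0.019 ]
-0.02 Y [0.0026 0.0068 0.0108] X [-0.0029  0.0075  0.0194]
0.03 Y [0.0592 0.0629 0.0676] X [-0.0059  0.0075  0.0225]
base Y [-0.0568984   0.16223958] X [-0.04064114  0.05725342]
w2 [(np.float64(-0.04), np.int64(63)), (np.float64(-0.036), np.int64(82)), (np.float64(-0.032), np.int64(15)), (np.float64(0.056), np.int64(20)), (np.float64(0.06), np.int64(95)), (np.float64(0.064), np.int64(84)), (np.float64(0.112), np.int64(44)), (np.float64(0.116), np.int64(135)), (np.float64(0.12), np.int64(122)), (np.float64(0.124), np.int64(21))]
-0.07 Y [-0.0396 -0.0348 -0.0313] X [-0.0025  0.0073  0.0191]
0.03 Y [0.0593 0.0633 0.067 ] X [-0.0026  0.008   0.0202]
0.1 Y [0.115  0.1197 0.1245] X [-0.0058  0.0075  0.0218]
base Y [-0.05487884  0.16357372] X [-0.04091702  0.05796892]
[[ 0.4749 -0.0596  0.015 ]
 [ 0.4406  0.1569  0.015 ]
 [ 0.5372  0.1698  0.015 ]
 [ 0.5721 -0.0448  0.015 ]] [0.50620518 0.05553874 0.015     ]
9.115454588309007
scene roll top [ 0.51154704 -0.28448699  0.06606025] 116
0.5162302328811134 14.983325839224694 [-0.02082071  0.02827941]
side roll top [ 0.51576703 -0.28804146  0.0653487 ] 178
0.5162416240844089 14.402300310441083 [-0.02445113  0.02724393]
```

```bash
python3 -m jog '[{"xyz":[0.14,-3.37,0],"rot":[0,0,-0.122]},{"xyz":[0.14,-3.37,0],"rot":[0,0,-0.122]},{"xyz":[0.14,-3.37,0],"rot":[0,0,-0.122]},{"xyz":[0.14,-3.37,0],"rot":[0,0,-0.122]},{"xyz":[0.14,-3.37,0],"rot":[0,0,-0.122]},{"xyz":[0.14,-3.37,0],"rot":[0,0,-0.122]}]' -1 20 >/dev/null
python3 -m jog '[{"xyz":[0.14,-3.37,0],"rot":[0,0,-0.122]},{"xyz":[0.14,-3.37,0],"rot":[0,0,-0.122]},{"xyz":[0.14,-3.37,0],"rot":[0,0,-0.122]},{"xyz":[0.14,-3.37,0],"rot":[0,0,-0.122]},{"xyz":[0.14,-3.37,0],"rot":[0,0,-0.122]},{"xyz":[0.14,-3.37,0],"rot":[0,0,-0.122]},{"xyz":[0,0,0],"rot":[0,0,0]},{"xyz":[0,0,0],"rot":[0,0,0]}]'
python3 - <<'E'
from h import *
import pickle
s=r.get_state();c=get_calibration("wrist");p,d=capture("wrist");cv2.imwrite("pics/w3.png",cv2.resize(p[:,:,::-1],None,fx=1.5625,fy=1.5625,interpolation=cv2.INTER_CUBIC))
pickle.dump(c,open("pics/w3.pkl","wb"));np.save("pics/w3.npy",d)
from scipy.spatial.transform import Rotation as Ro
y=Ro.from_rotvec(s["tcp_rot"]).as_matrix()[:,1];print(s["time"],s["eef_pos"],y,np.degrees(np.arctan2(y[1],y[0])),s["joint_pos"])
E
```

```text
time: 10.12
eef_pos: [0.5121, -0.2866, 0.1779]
tcp_rot: [-1.914, -2.49, 0.003]
wrist_force: [0.4, 0.2, -0.9]
opening: 0.0928
grip_force: 0.0
10.1167 [ 0.51205293 -0.28662197  0.17794664] [ 0.96633337  0.25727929 -0.00267899] 14.908740846207154 [ 0.18648992  0.50149785  0.32827915  1.97547412 -0.23894966  0.70349717
  0.92089409]
```

View pics/w3.png

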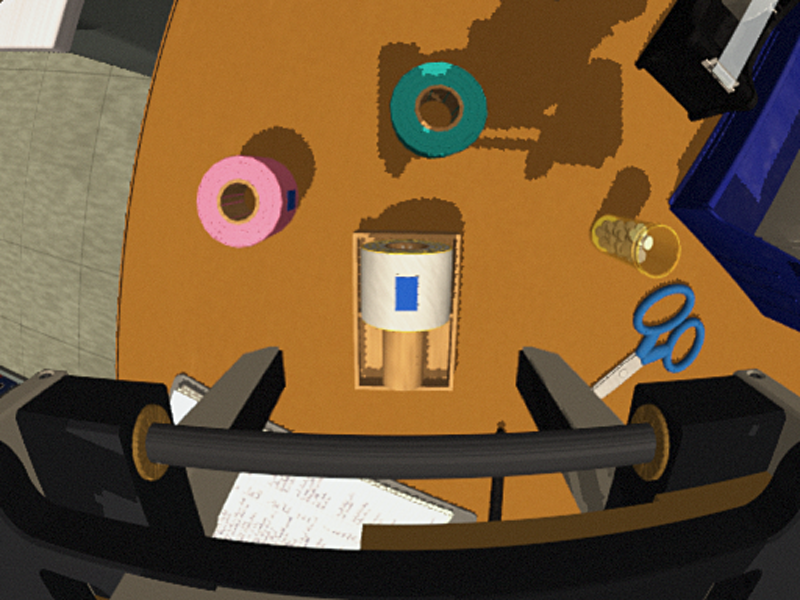

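Wrist view: white roll with blue tab at (406,290) in the carton, whose corners are (355,233), (462,235), (458,390), (356,388). The area around it is clear.

Run:
```python
from h import *
import pickle
from scipy.optimize import least_squares
c=pickle.load(open("pics/w3.pkl","rb"));d=np.load("pics/w3.npy");q=lambda u,v,z:onz("wrist",u/1.5625,v/1.5625,z,c)
P=np.array([q(*p,.02) for p in[(355,233),(462,235),(458,390),(356,388)]]);e=(P[0]+P[1]-P[2]-P[3])/2;C=P.mean(0)
y=np.degrees(np.arctan2(e[1],e[0]))-90;print("carton",C,y,np.linalg.norm(e),"slot",C[:2]+.029*e[:2]/np.linalg.norm(e))
K,R,t=(np.array(c[k]) for k in("K","R","t"))
v,u=np.mgrid[:384,:512];dx,dy=(u-K[0,2])/K[0,0],(v-K[1,2])/K[1,1];th=np.hypot(dx,dy)+1e-9;k=np.tan(th)/th
W=((np.stack([dx*k*d,dy*k*d,d],-1)-t)@R)
w=W[(d>0)&(abs(W[...,0]-.515)<.05)&(abs(W[...,1]+.285)<.045)&(W[...,2]>.04)&(W[...,2]<.075)]
f=lambda p:np.hypot((w[:,0]-p[0])*np.cos(p[1])+(w[:,1]+.287)*np.sin(p[1]),w[:,2]-.036)-.031
o=least_squares(f,[.512,.26],loss="soft_l1",f_scale=.002);x0,a=o.x
yy=-(w[:,0]-x0)*np.sin(a)+(w[:,1]+.287)*np.cos(a);lo,hi=np.percentile(yy,[1,99]);m=(lo+hi)/2
print("roll",x0-m*np.sin(a),-.287+m*np.cos(a),np.degrees(a),hi-lo)
```

```text
carton [ 0.5248788  -0.31299971  0.02      ] 14.707187269953181 0.12036718942898807 slot [ 0.5175163  -0.28494987]
roll 0.5152282477793957 -0.2847696097715616 14.049928697841406 0.04975455493176398
```

```bash
python3 -m jog '[{"xyz":[0.4,0.17,-2],"rot":[0,0,-0.008]},{"xyz":[0,0,-2.5],"rot":[0,0,0]},{"xyz":[0,0,-2.5],"rot":[0,0,0]},{"xyz":[0,0,-2.5],"rot":[0,0,0]},{"xyz":[0,0,-2.5],"rot":[0,0,0]},{"xyz":[0,0,-2],"rot":[0,0,0]},{"xyz":[0,0,-1],"rot":[0,0,0]},{"xyz":[0,0,-0.3],"rot":[0,0,0]},{"xyz":[0,0,0],"rot":[0,0,0]},{"xyz":[0,0,0],"rot":[0,0,0]}]'
python3 -m jog '[{"xyz":[0,0,0],"rot":[0,0,0]},{"xyz":[0,0,0],"rot":[0,0,0]},{"xyz":[0,0,0],"rot":[0,0,0]},{"xyz":[0,0,0],"rot":[0,0,0]},{"xyz":[0,0,0],"rot":[0,0,0]},{"xyz":[0,0,0],"rot":[0,0,0]},{"xyz":[0,0,0],"rot":[0,0,0]}]' 0.2 15
```

```text
time: 11.0
eef_pos: [0.5175, -0.2829, 0.0273]
tcp_rot: [1.92, 2.486, 0.0]
wrist_force: [0.2, -0.6, -0.3]
opening: 0.0928
grip_force: 0.0
time: 11.58
eef_pos: [0.5165, -0.2833, 0.0269]
tcp_rot: [-1.921, -2.485, 0.0]
wrist_force: [-3.2, -0.6, 6.2]
opening: 0.0612
grip_force: 15.0
```

```bash
python3 -m jog '[{"xyz":[0,0,0.7],"rot":[0,0,0]},{"xyz":[0,0,1.5],"rot":[0,0,0]},{"xyz":[0,0,2],"rot":[0,0,0]},{"xyz":[0,0,2.5],"rot":[0,0,0]},{"xyz":[0,0,2.5],"rot":[0,0,0]},{"xyz":[0,1,2],"rot":[0,0,0]},{"xyz":[-0.05,2,1],"rot":[0,0,-0.01]},{"xyz":[-0.05,3,0],"rot":[0,0,-0.01]},{"xyz":[-0.05,3,0],"rot":[0,0,-0.01]},{"xyz":[-0.05,3,0],"rot":[0,0,-0.01]}]'
python3 -m jog '[{"xyz":[-0.05,3,0],"rot":[0,0,-0.01]},{"xyz":[-0.05,3,0],"rot":[0,0,-0.01]},{"xyz":[-0.05,3,0],"rot":[0,0,-0.01]},{"xyz":[-0.05,3,0],"rot":[0,0,-0.01]},{"xyz":[-0.05,3,0],"rot":[0,0,-0.01]},{"xyz":[-0.05,2,0],"rot":[0,0,-0.01]},{"xyz":[0,1,0],"rot":[0,0,0]},{"xyz":[0,0,0],"rot":[0,0,0]},{"xyz":[0,0,0],"rot":[0,0,0]}]'
python3 - <<'E'
from h import *
import pickle
s=r.get_state();c=get_calibration("wrist");p,d=capture("wrist");cv2.imwrite("pics/w4.png",cv2.resize(p[:,:,::-1],None,fx=1.5625,fy=1.5625,interpolation=cv2.INTER_CUBIC))
pickle.dump(c,open("pics/w4.pkl","wb"));np.save("pics/w4.npy",d)
from scipy.spatial.transform import Rotation as Ro
y=Ro.from_rotvec(s["tcp_rot"]).as_matrix()[:,1];print(s["time"],s["eef_pos"],y,np.degrees(np.arctan2(y[1],y[0])))
E
```

```text
time: 12.42
eef_pos: [0.5152, -0.162, 0.1493]
tcp_rot: [1.971, 2.445, 0.001]
wrist_force: [0.6, 0.1, -1.9]
opening: 0.0613
grip_force: 15.0
time: 13.17
eef_pos: [0.5123, 0.0164, 0.1488]
tcp_rot: [2.041, 2.387, -0.0]
wrist_force: [0.5, -0.3, -1.4]
opening: 0.0617
grip_force: 15.0
13.1667 [0.51228258 0.01638681 0.14880765] [9.87867602e-01 1.55298025e-01 3.51565487e-04] 8.934081681208108
```

View pics/w4.png

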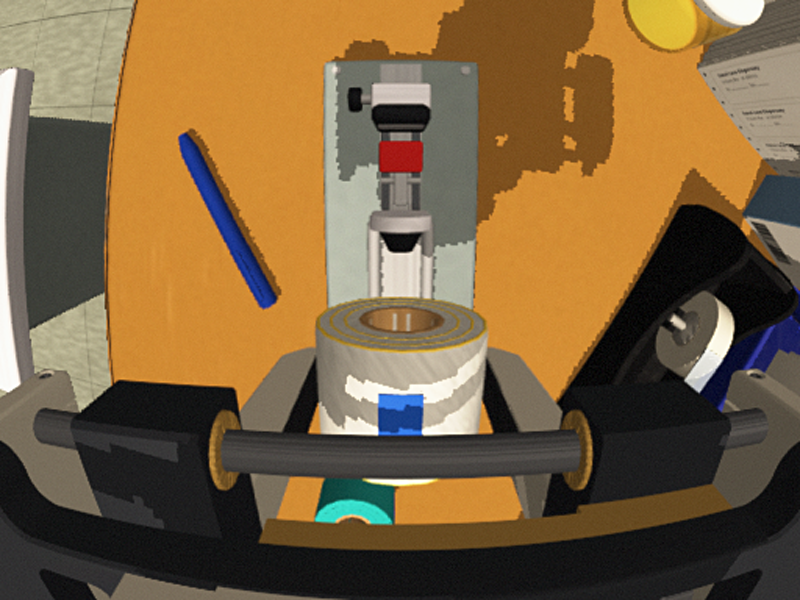

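The roll is held level; its core (401,320) lines up with the moving hub (401,240).

Run:
```python
from h import *
import pickle
c=pickle.load(open("pics/w4.pkl","rb"));d=np.load("pics/w4.npy")
K,R,t=(np.array(c[k]) for k in("K","R","t"))
v,u=np.mgrid[:384,:512];dx,dy=(u-K[0,2])/K[0,0],(v-K[1,2])/K[1,1];th=np.hypot(dx,dy)+1e-9;k=np.tan(th)/th
W=((np.stack([dx*k*d,dy*k*d,d],-1)-t)@R);a=np.radians(8.8);O=np.array([.506,0])
X=(W[...,:2]-O)@[np.cos(a),np.sin(a)];Y=(W[...,:2]-O)@[-np.sin(a),np.cos(a)];Z=W[...,2]
def p(n,m,Q=(2,50,98)): print(n,m.sum(),"X",np.percentile(X[m],Q).round(4),"Y",np.percentile(Y[m],Q).round(4),"Z",np.percentile(Z[m],Q).round(4))
ok=d>0
p("hanger",ok&(Z>.07)&(Z<.083)&(abs(X)<.03)&(Y>.045)&(Y<.075))
p("tab",ok&(Z>.074)&(Z<.083)&(abs(X)<.03)&(Y>.1)&(Y<.13))
p("base",ok&(abs(Z-.015)<.003)&(abs(X)<.08)&(Y<.2)&(Y>-.09))
p("roll",ok&(Z>.16)&(Z<.2)&(abs(X)<.05)&(abs(Y)<.06))
p("rollface",ok&(Z>.13)&(Z<.155)&(abs(X)<.025)&(Y<.06)&(Y>0.0))
e=r.get_state()["eef_pos"][:2]-O;print("tcp X,Y",e@[np.cos(a),np.sin(a)],e@[-np.sin(a),np.cos(a)])
```

```text
hanger 351 X [-0.005   0.009   0.0229] Y [0.0594 0.0635 0.0674] Z [0.0704 0.0766 0.0795]
tab 475 X [-0.0049  0.0088  0.0225] Y [0.1147 0.1193 0.1245] Z [0.0765 0.0794 0.0811]
base 10897 X [-0.0393  0.0111  0.0568] Y [0.0078 0.085  0.1619] Z [0.0133 0.0151 0.0174]
roll 10074 X [-0.0335  0.0078  0.0468] Y [0.0037 0.0242 0.0388] Z [0.1626 0.1837 0.1973]
rollface 1124 X [-0.0184  0.0067  0.0237] Y [0.0301 0.0383 0.0391] Z [0.1312 0.1457 0.1539]
tcp X,Y 0.008562779927594319 0.014401881792957453
```

```bash
python3 -m jog '[{"xyz":[0.02,0.03,-1.5],"rot":[0,0,0]},{"xyz":[0,0,-2],"rot":[0,0,0]},{"xyz":[0,0,-2],"rot":[0,0,0]},{"xyz":[0,0,-1.8],"rot":[0,0,0]},{"xyz":[0,0,-1.2],"rot":[0,0,0]},{"xyz":[0,0,-0.8],"rot":[0,0,0]},{"xyz":[0,0,-0.4],"rot":[0,0,0]},{"xyz":[0,0,0],"rot":[0,0,0]},{"xyz":[0,0,0],"rot":[0,0,0]}]'
python3 -m jog '[{"xyz":[0,0,-0.2],"rot":[0,0,0]},{"xyz":[0,0,-0.2],"rot":[0,0,0]},{"xyz":[0,0,0],"rot":[0,0,0]}]' | grep -E "eef|force: \["
python3 -m jog '[{"xyz":[0,0,-0.15],"rot":[0,0,0]},{"xyz":[0,0,0],"rot":[0,0,0]}]' | grep -E "eef|force: \["
```

```text
time: 13.97
eef_pos: [0.5125, 0.0164, 0.052]
tcp_rot: [2.044, 2.385, 0.0]
wrist_force: [0.5, 0.4, -1.3]
opening: 0.0614
grip_force: 15.0
eef_pos: [0.5125, 0.0173, 0.0478]
wrist_force: [0.5, -0.8, -1.7]
eef_pos: [0.5124, 0.0173, 0.0461]
wrist_force: [0.6, 0.9, -1.6]
```

```bash
python3 -m jog '[{"xyz":[0,0,-0.1],"rot":[0,0,0]},{"xyz":[0,0,0],"rot":[0,0,0]}]' | grep -E "eef|force: \["
python3 -m jog '[{"xyz":[0,0,-0.1],"rot":[0,0,0]},{"xyz":[0,0,0],"rot":[0,0,0]}]' | grep -E "eef|force: \["
python3 -m jog '[{"xyz":[0,0,-0.05],"rot":[0,0,0]},{"xyz":[0,0,0],"rot":[0,0,0]}]' | grep -E "eef|force: \["
```

```text
eef_pos: [0.5124, 0.0172, 0.0452]
wrist_force: [-0.6, -0.5, 1.2]
eef_pos: [0.5123, 0.0171, 0.0448]
wrist_force: [-2.3, 0.2, 10.8]
eef_pos: [0.5122, 0.0172, 0.0446]
wrist_force: [-3.7, 0.3, 16.3]
```

```bash
python3 -m jog '[{"xyz":[0,0,0.1],"rot":[0,0,0]},{"xyz":[0,0,0],"rot":[0,0,0]}]' | grep -E "eef|force: \["
python3 -m jog '[{"xyz":[0,0,0],"rot":[0,0,0]},{"xyz":[0,0,0],"rot":[0,0,0]},{"xyz":[0,0,0],"rot":[0,0,0]},{"xyz":[0,0,0],"rot":[0,0,0]}]' -0.7
python3 -m jog '[{"xyz":[0,0,1],"rot":[0,0,0]},{"xyz":[0,0,2],"rot":[0,0,0]},{"xyz":[0,0,2.5],"rot":[0,0,0]},{"xyz":[0,0,2.5],"rot":[0,0,0]},{"xyz":[0,0,2],"rot":[0,0,0]},{"xyz":[0,0,1],"rot":[0,0,0]},{"xyz":[0,0,0],"rot":[0,0,0]}]'
python3 -m jog '[{"xyz":[-0.33,2.15,0],"rot":[0,0,0]},{"xyz":[-0.33,2.15,0],"rot":[0,0,0]},{"xyz":[-0.33,2.15,0],"rot":[0,0,0]},{"xyz":[-0.33,2.15,0],"rot":[0,0,0]},{"xyz":[0,0,0],"rot":[0,0,0]},{"xyz":[0,0,0],"rot":[0,0,0]},{"xyz":[0,0,0],"rot":[0,0,0]}]' 1 20
python3 - <<'E'
from h import *
import pickle
s=r.get_state();c=get_calibration("wrist");p,d=capture("wrist");q,_=capture("side")
b=cv2.resize(p[:,:,::-1],None,fx=1.17,fy=1.17,interpolation=cv2.INTER_CUBIC)[:, 60:480]
e=cv2.resize(q[150:240,215:290,::-1],None,fx=5,fy=5,interpolation=cv2.INTER_CUBIC)[:b.shape[0],:375]
cv2.imwrite("pics/w5.png",np.hstack([b[:e.shape[0]],e[:b.shape[0]]]))
pickle.dump(c,open("pics/w5.pkl","wb"));np.save("pics/w5.npy",d);print(s["time"],s["eef_pos"],s["opening"])
E
```

```text
eef_pos: [0.5125, 0.0171, 0.0449]
wrist_force: [0.5, -0.3, 2.2]
time: 15.38
eef_pos: [0.5123, 0.0172, 0.0445]
tcp_rot: [-2.043, -2.387, 0.0]
wrist_force: [-0.4, 0.4, 0.1]
opening: 0.0786
grip_force: 0.0
time: 15.97
eef_pos: [0.5133, 0.0173, 0.1568]
tcp_rot: [2.041, 2.385, 0.005]
wrist_force: [0.1, 0.2, -1.5]
opening: 0.0791
grip_force: 0.0
time: 16.55
eef_pos: [0.4988, 0.1025, 0.154]
tcp_rot: [-2.043, -2.387, 0.002]
wrist_force: [-0.3, -0.5, 0.1]
opening: 0.037
grip_force: 0.0
16.55 [0.49881213 0.10247167 0.15396808] 0.037005367340496115
```

View pics/w5.png

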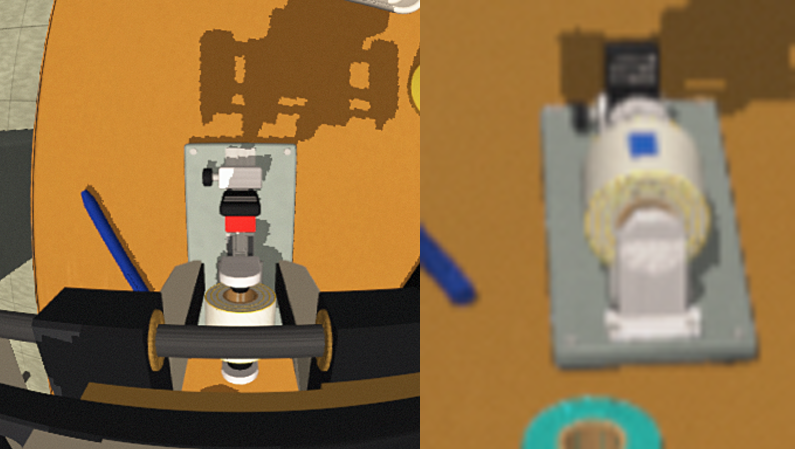

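The roll lies on the rods between the hubs, and the catch is still holding. Red pad at (240,224) and tab at (240,203) are clear.

```bash
python3 -m jog '[{"xyz":[0,0,-1],"rot":[0,0,0]},{"xyz":[0,0,-1],"rot":[0,0,0]},{"xyz":[0,0,-1.5],"rot":[0,0,0]},{"xyz":[0,0,-1.5],"rot":[0,0,0]},{"xyz":[0,0,-1.5],"rot":[0,0,0]},{"xyz":[0,0,-1.5],"rot":[0,0,0]},{"xyz":[0,0,-1.2],"rot":[0,0,0]},{"xyz":[0,0,-0.8],"rot":[0,0,0]},{"xyz":[0,0,-0.3],"rot":[0,0,0]},{"xyz":[0,0,0],"rot":[0,0,0]}]'
python3 -m jog '[{"xyz":[-0.03,0.2,0],"rot":[0,0,0]},{"xyz":[0,0,0],"rot":[0,0,0]}]' | grep -E "eef|force: \["
python3 -m jog '[{"xyz":[-0.02,0.1,0],"rot":[0,0,0]},{"xyz":[0,0,0],"rot":[0,0,0]}]' | grep -E "eef|force: \["
```

```text
time: 17.48
eef_pos: [0.4987, 0.1026, 0.0507]
tcp_rot: [-2.043, -2.385, 0.002]
wrist_force: [0.0, -1.2, 1.2]
opening: 0.0004
grip_force: 0.0
eef_pos: [0.4991, 0.1055, 0.0521]
wrist_force: [-0.4, 0.8, -0.6]
eef_pos: [0.4989, 0.1062, 0.0522]
wrist_force: [0.8, -0.3, 1.4]
```

```bash
python3 -m jog '[{"xyz":[-0.02,0.1,0],"rot":[0,0,0]},{"xyz":[0,0,0],"rot":[0,0,0]},{"xyz":[0,0,0],"rot":[0,0,0]}]' | grep -E "eef|force: \["
python3 -m jog '[{"xyz":[-0.02,0.1,0],"rot":[0,0,0]},{"xyz":[0,0,0],"rot":[0,0,0]},{"xyz":[0,0,0],"rot":[0,0,0]}]' | grep -E "eef|force: \["
```

```text
eef_pos: [0.4989, 0.1065, 0.0521]
wrist_force: [1.1, -4.6, 3.8]
eef_pos: [0.4989, 0.1067, 0.052]
wrist_force: [1.4, -7.7, 4.8]
```

```bash
python3 -m jog '[{"xyz":[0,0,-0.4],"rot":[0,0,0]},{"xyz":[0,0,-0.4],"rot":[0,0,0]},{"xyz":[0,0,-0.4],"rot":[0,0,0]},{"xyz":[0,0,0],"rot":[0,0,0]}]' | grep -E "eef|force: \["
python3 -m jog '[{"xyz":[0,0,-0.2],"rot":[0,0,0]},{"xyz":[0,0,-0.2],"rot":[0,0,0]},{"xyz":[0,0,0],"rot":[0,0,0]}]' | grep -E "eef|force: \["
python3 -m jog '[{"xyz":[0,0,-0.2],"rot":[0,0,0]},{"xyz":[0,0,0],"rot":[0,0,0]}]' | grep -E "eef|force: \["
```

```text
eef_pos: [0.4989, 0.1066, 0.0395]
wrist_force: [2.3, -7.3, -3.9]
eef_pos: [0.499, 0.1068, 0.0359]
wrist_force: [2.2, -7.6, 2.3]
eef_pos: [0.4991, 0.1067, 0.0341]
wrist_force: [1.0, -8.7, 4.6]
```

```bash
python3 -m jog '[{"xyz":[0,0,-0.15],"rot":[0,0,0]},{"xyz":[0,0,0],"rot":[0,0,0]}]' | grep -E "eef|force: \["
python3 -m jog '[{"xyz":[0,0,-0.15],"rot":[0,0,0]},{"xyz":[0,0,0],"rot":[0,0,0]}]' | grep -E "eef|force: \["
python3 -m jog '[{"xyz":[0,0,-0.1],"rot":[0,0,0]},{"xyz":[0,0,0],"rot":[0,0,0]}]' | grep -E "eef|force: \["
```

```text
eef_pos: [0.4992, 0.1066, 0.0328]
wrist_force: [1.8, -8.3, 9.1]
eef_pos: [0.4993, 0.1066, 0.0316]
wrist_force: [1.2, -8.3, 13.8]
eef_pos: [0.4993, 0.1066, 0.031]
wrist_force: [-0.6, -8.3, 18.7]
```

```bash
python3 -m jog '[{"xyz":[0.015,-0.1,0],"rot":[0,0,0]},{"xyz":[0.015,-0.1,0],"rot":[0,0,0]},{"xyz":[0,0,0],"rot":[0,0,0]}]' | grep -E "eef|force: \["
python3 -m jog '[{"xyz":[0.015,-0.1,0],"rot":[0,0,0]},{"xyz":[0.015,-0.1,0],"rot":[0,0,0]},{"xyz":[0,0,0],"rot":[0,0,0]}]' | grep -E "eef|force: \["
python3 -m jog '[{"xyz":[0.015,-0.1,0],"rot":[0,0,0]},{"xyz":[0.015,-0.1,0],"rot":[0,0,0]},{"xyz":[0,0,0],"rot":[0,0,0]}]' | grep -E "eef|force: \["
python3 -m jog '[{"xyz":[0.015,-0.1,0],"rot":[0,0,0]},{"xyz":[0.015,-0.1,0],"rot":[0,0,0]},{"xyz":[0,0,0],"rot":[0,0,0]}]' | grep -E "eef|force: \["
```

```text
eef_pos: [0.4997, 0.1045, 0.031]
wrist_force: [0.4, -9.0, 19.7]
eef_pos: [0.4999, 0.1026, 0.0309]
wrist_force: [-0.8, -8.5, 20.0]
eef_pos: [0.5003, 0.1006, 0.0309]
wrist_force: [0.6, -7.4, 19.7]
eef_pos: [0.5006, 0.0986, 0.031]
wrist_force: [0.2, -7.7, 19.4]
```

```bash
python3 -m jog '[{"xyz":[0.03,-0.2,0],"rot":[0,0,0]},{"xyz":[0.03,-0.2,0.1],"rot":[0,0,0]},{"xyz":[0.03,-0.2,0.1],"rot":[0,0,0]},{"xyz":[0.03,-0.2,0.1],"rot":[0,0,0]},{"xyz":[0,0,0],"rot":[0,0,0]}]' | grep -E "eef|force: \["
python3 -m jog '[{"xyz":[0.03,-0.2,0],"rot":[0,0,0]},{"xyz":[0.03,-0.2,0],"rot":[0,0,0]},{"xyz":[0.03,-0.2,0],"rot":[0,0,0]},{"xyz":[0,0,0],"rot":[0,0,0]}]' | grep -E "eef|force: \["
python3 -m jog '[{"xyz":[0.03,-0.2,0],"rot":[0,0,0]},{"xyz":[0.03,-0.2,0],"rot":[0,0,0]},{"xyz":[0.03,-0.2,0],"rot":[0,0,0]},{"xyz":[0,0,0],"rot":[0,0,0]}]' | grep -E "eef|force: \["
```

```text
eef_pos: [0.5015, 0.0906, 0.0329]
wrist_force: [1.2, -7.0, 2.6]
eef_pos: [0.5024, 0.0847, 0.0329]
wrist_force: [1.3, -6.4, 2.4]
eef_pos: [0.5033, 0.0789, 0.0329]
wrist_force: [1.1, -6.3, 2.0]
```

```bash
for k in 1; do :; done
python3 -m jog '[{"xyz":[0.03,-0.2,0],"rot":[0,0,0]},{"xyz":[0.03,-0.2,0],"rot":[0,0,0]},{"xyz":[0,0,0],"rot":[0,0,0]}]' | grep -E "eef|force: \["
python3 -m jog '[{"xyz":[0.03,-0.2,0],"rot":[0,0,0]},{"xyz":[0.03,-0.2,0],"rot":[0,0,0]},{"xyz":[0,0,0],"rot":[0,0,0]}]' | grep -E "eef|force: \["
python3 -m jog '[{"xyz":[0.03,-0.2,0],"rot":[0,0,0]},{"xyz":[0,0,0],"rot":[0,0,0]}]' | grep -E "eef|force: \["
python3 -m jog '[{"xyz":[0.03,-0.2,0],"rot":[0,0,0]},{"xyz":[0,0,0],"rot":[0,0,0]}]' | grep -E "eef|force: \["
python3 -m jog '[{"xyz":[0.03,-0.2,0],"rot":[0,0,0]},{"xyz":[0,0,0],"rot":[0,0,0]}]' | grep -E "eef|force: \["
```

```text
eef_pos: [0.5039, 0.075, 0.0329]
wrist_force: [1.8, -5.7, 1.6]
eef_pos: [0.5044, 0.0713, 0.0329]
wrist_force: [1.7, -5.5, 3.2]
eef_pos: [0.5047, 0.0695, 0.0329]
wrist_force: [1.5, -5.3, 3.8]
eef_pos: [0.505, 0.0675, 0.0329]
wrist_force: [2.7, -4.3, 4.4]
eef_pos: [0.5052, 0.0657, 0.0328]
wrist_force: [3.2, -4.9, 4.7]
```

```bash
python3 -m jog '[{"xyz":[0.015,-0.1,0],"rot":[0,0,0]},{"xyz":[0,0,0],"rot":[0,0,0]}]' | grep -E "eef|force: \["
python3 -m jog '[{"xyz":[0.015,-0.1,0],"rot":[0,0,0]},{"xyz":[0,0,0],"rot":[0,0,0]}]' | grep -E "eef|force: \["
python3 -m jog '[{"xyz":[0.015,-0.1,0],"rot":[0,0,0]},{"xyz":[0,0,0],"rot":[0,0,0]}]' | grep -E "eef|force: \["
python3 -m jog '[{"xyz":[0.015,-0.1,0],"rot":[0,0,0]},{"xyz":[0,0,0],"rot":[0,0,0]}]' | grep -E "eef|force: \["
```

```text
eef_pos: [0.505, 0.0656, 0.0327]
wrist_force: [2.9, -1.9, 3.6]
eef_pos: [0.505, 0.0654, 0.0327]
wrist_force: [3.0, 2.4, 3.9]
eef_pos: [0.5049, 0.0647, 0.0327]
wrist_force: [1.6, 5.0, 6.4]
eef_pos: [0.5048, 0.0642, 0.0328]
wrist_force: [1.3, 6.9, 7.4]
```

```bash
python3 -m jog '[{"xyz":[-0.01,0.08,0.2],"rot":[0,0,0]},{"xyz":[0,0,0.5],"rot":[0,0,0]},{"xyz":[0,0,1],"rot":[0,0,0]},{"xyz":[0,0,2],"rot":[0,0,0]},{"xyz":[0,0,3],"rot":[0,0,0]},{"xyz":[0,0,3],"rot":[0,0,0]},{"xyz":[0,1,2],"rot":[0,0,0]},{"xyz":[0,1,0],"rot":[0,0,0]},{"xyz":[0,0,0],"rot":[0,0,0]},{"xyz":[0,0,0],"rot":[0,0,0]}]'
python3 - <<'E'
from h import *
import pickle
s=r.get_state();c=get_calibration("wrist");p,d=capture("wrist");q,_=capture("side");z,_=capture("scene")
b=cv2.resize(p[100:,110:400,::-1],None,fx=1.5,fy=1.5,interpolation=cv2.INTER_CUBIC)
f=lambda i,x,y,w,h,k:cv2.resize(i[y:y+h,x:x+w,::-1],None,fx=k,fy=k,interpolation=cv2.INTER_CUBIC)
e=np.vstack([f(q,215,150,90,52,4),f(z,185,185,90,53,4)]);n=min(len(b),len(e));cv2.imwrite("pics/w6.png",np.hstack([b[:n],e[:n]]))
K,R,t=(np.array(c[k]) for k in("K","R","t"))
v,u=np.mgrid[:384,:512];dx,dy=(u-K[0,2])/K[0,0],(v-K[1,2])/K[1,1];th=np.hypot(dx,dy)+1e-9;k=np.tan(th)/th
W=((np.stack([dx*k*d,dy*k*d,d],-1)-t)@R);a=np.radians(8.8);O=np.array([.506,0])
X=(W[...,:2]-O)@[np.cos(a),np.sin(a)];Y=(W[...,:2]-O)@[-np.sin(a),np.cos(a)];Z=W[...,2];ok=d>0
def P(n,m,Q=(2,50,98)):
    if m.sum():print(n,m.sum(),"X",np.percentile(X[m],Q).round(4),"Y",np.percentile(Y[m],Q).round(4),"Z",np.percentile(Z[m],Q).round(4))
P("tab",ok&(Z>.074)&(Z<.083)&(abs(X)<.03)&(Y>.065)&(Y<.1));P("hanger",ok&(Z>.074)&(Z<.083)&(abs(X)<.03)&(Y>.014)&(Y<.03))
P("base",ok&(abs(Z-.015)<.003)&(abs(X)<.08)&(Y<.2)&(Y>-.09));P("rolltop",ok&(Z>.083)&(Z<.092)&(abs(X)<.03)&(abs(Y)<.05));print(s["time"])
E
```

```text
time: 24.15
eef_pos: [0.5042, 0.0834, 0.1493]
tcp_rot: [-2.04, -2.388, 0.001]
wrist_force: [-0.2, -0.3, -0.6]
opening: 0.0006
grip_force: 0.0
tab 412 X [-0.0047  0.0092  0.0223] Y [0.0748 0.0802 0.0839] Z [0.0744 0.0795 0.0813]
base 9605 X [-0.0393  0.0109  0.057 ] Y [0.0144 0.1017 0.1626] Z [0.0134 0.0151 0.0175]
rolltop 41 X [0.0098 0.0117 0.0136] Y [-0.0319 -0.0255 -0.0213] Z [0.0848 0.0856 0.0871]
24.15
```

View pics/w6.png

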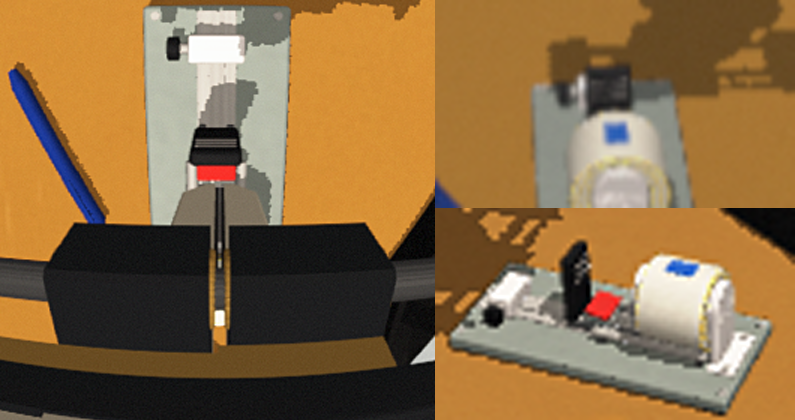

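```bash
python3 -m jog '[{"xyz":[-0.15,1,0],"rot":[0,0,0]},{"xyz":[-0.15,1,0],"rot":[0,0,0]},{"xyz":[0,0,-2],"rot":[0,0,0]},{"xyz":[0,0,-2.5],"rot":[0,0,0]},{"xyz":[0,0,-2.5],"rot":[0,0,0]},{"xyz":[0,0,-2],"rot":[0,0,0]},{"xyz":[0,0,-0.5],"rot":[0,0,0]},{"xyz":[0,0,0],"rot":[0,0,0]},{"xyz":[0.06,-0.4,0],"rot":[0,0,0]},{"xyz":[0,0,0],"rot":[0,0,0]}]'
python3 -m jog '[{"xyz":[0.03,-0.2,0],"rot":[0,0,0]},{"xyz":[0,0,0],"rot":[0,0,0]}]' | grep -E "eef|force: \["
python3 -m jog '[{"xyz":[0.015,-0.1,0],"rot":[0,0,0]},{"xyz":[0,0,0],"rot":[0,0,0]}]' | grep -E "eef|force: \["
python3 -m jog '[{"xyz":[0.015,-0.1,0],"rot":[0,0,0]},{"xyz":[0,0,0],"rot":[0,0,0]}]' | grep -E "eef|force: \["
```

```text
time: 25.13
eef_pos: [0.5032, 0.0984, 0.0555]
tcp_rot: [2.043, 2.386, 0.001]
wrist_force: [-0.3, -0.0, 0.0]
opening: 0.0005
grip_force: 0.0
eef_pos: [0.5035, 0.0967, 0.0556]
wrist_force: [0.5, 0.4, -0.0]
eef_pos: [0.5033, 0.0959, 0.0551]
wrist_force: [0.6, -0.7, 0.3]
eef_pos: [0.5033, 0.0948, 0.0548]
wrist_force: [-0.7, -0.1, 0.9]
```

```bash
python3 -m jog '[{"xyz":[0.015,-0.1,0],"rot":[0,0,0]},{"xyz":[0,0,0],"rot":[0,0,0]}]' | grep -E "eef|force: \["
python3 -m jog '[{"xyz":[0.015,-0.1,0],"rot":[0,0,0]},{"xyz":[0,0,0],"rot":[0,0,0]}]' | grep -E "eef|force: \["
python3 -m jog '[{"xyz":[0.015,-0.1,0],"rot":[0,0,0]},{"xyz":[0,0,0],"rot":[0,0,0]}]' | grep -E "eef|force: \["
python3 -m jog '[{"xyz":[0.015,-0.1,0],"rot":[0,0,0]},{"xyz":[0,0,0],"rot":[0,0,0]}]' | grep -E "eef|force: \["
```

```text
eef_pos: [0.5034, 0.094, 0.0546]
wrist_force: [-0.0, 0.3, 0.7]
eef_pos: [0.5034, 0.094, 0.0546]
wrist_force: [-0.2, 4.4, 1.0]
eef_pos: [0.5034, 0.0939, 0.0546]
wrist_force: [-1.6, 7.7, 1.6]
eef_pos: [0.5033, 0.0939, 0.0546]
wrist_force: [-1.3, 12.8, 1.0]
```

```bash
python3 -m jog '[{"xyz":[-0.06,0.5,0],"rot":[0,0,0]},{"xyz":[-0.1,0.8,0],"rot":[0,0,0]},{"xyz":[0,0,2],"rot":[0,0,0]},{"xyz":[0,0,3],"rot":[0,0,0]},{"xyz":[0,0,3],"rot":[0,0,0]},{"xyz":[-0.5,2,3],"rot":[0,0,0]},{"xyz":[-0.5,3,2],"rot":[0,0,0]},{"xyz":[-0.5,3,0],"rot":[0,0,0]},{"xyz":[0,0,0],"rot":[0,0,0]},{"xyz":[0,0,0],"rot":[0,0,0]}]'
python3 - <<'E'
from h import *
c=get_calibration("wrist");p,d=capture("wrist");q,_=capture("side");z,_=capture("scene")
f=lambda i,x,y,w,h,k:cv2.resize(i[y:y+h,x:x+w,::-1],None,fx=k,fy=k,interpolation=cv2.INTER_CUBIC)
cv2.imwrite("pics/w7.png",np.hstack([f(p,150,60,200,250,1.6),f(q,215,150,90,80,5)[:400],][:2]) if 0 else np.hstack([f(p,150,60,200,250,1.6),f(z,185,180,100,100,4)]))
K,R,t=(np.array(c[k]) for k in("K","R","t"))
v,u=np.mgrid[:384,:512];dx,dy=(u-K[0,2])/K[0,0],(v-K[1,2])/K[1,1];th=np.hypot(dx,dy)+1e-9;k=np.tan(th)/th
W=((np.stack([dx*k*d,dy*k*d,d],-1)-t)@R);a=np.radians(8.8);O=np.array([.506,0])
X=(W[...,:2]-O)@[np.cos(a),np.sin(a)];Y=(W[...,:2]-O)@[-np.sin(a),np.cos(a)];Z=W[...,2];ok=d>0
for n,m in (("tab",ok&(Z>.074)&(Z<.083)&(abs(X)<.03)&(Y>.065)&(Y<.1)),("hanger",ok&(Z>.074)&(Z<.081)&(abs(X-.009)<.012)&(Y>.01)&(Y<.04)),("base",ok&(abs(Z-.015)<.003)&(abs(X)<.08)&(Y<.2)&(Y>-.09)),("roll",ok&(Z>.0835)&(Z<.092)&(abs(X)<.05)&(abs(Y)<.05))):
    if m.sum():print(n,m.sum(),*[np.percentile(A[m],[2,50,98]).round(4) for A in(X,Y,Z)])
E
```

```text
time: 27.13
eef_pos: [0.4867, 0.1858, 0.1847]
tcp_rot: [2.038, 2.39, 0.001]
wrist_force: [0.1, -1.1, -1.1]
opening: 0.0004
grip_force: 0.0
hanger 67 [0.006  0.0107 0.0154] [0.0172 0.022  0.0267] [0.0746 0.0782 0.0806]
base 2633 [-0.0393  0.0111  0.0572] [0.0958 0.1455 0.1643] [0.013  0.0151 0.0174]
roll 24 [0.006  0.0078 0.0096] [0.0115 0.0159 0.0185] [0.0837 0.0858 0.0866]
```

View pics/w7.png

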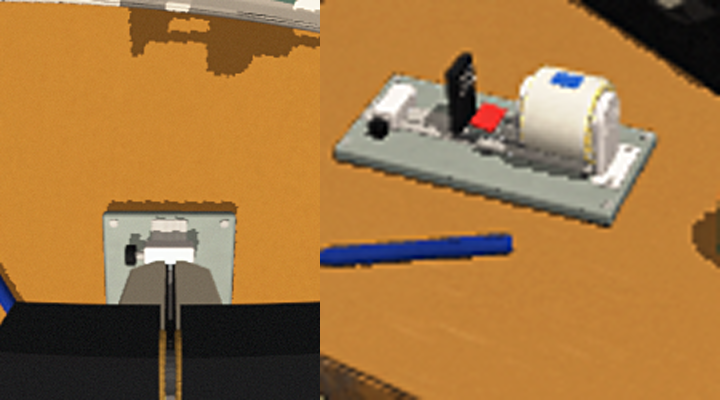

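The roll is carried between the two hangers. The hanger gap measures about 50 mm, and the tab stayed solid under a push of about 13 N.

```bash
python3 -c "
from plant import r;print(r.hand_in())"
```

```text
the job is handed in; nothing more can be done
None
```

The new label roll is loaded and carried on both hubs, the carriage was eased in under control, and the job was handed in at about 27 s. By my measurements, the holder slid about 1 mm along the worktop when I felt for the stop.

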